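# Close the sliding cabinet door and lock it with its seesaw catch

### The arm

A 7-joint arm with a two-finger parallel gripper is mounted at the origin on the work surface. World frame = base frame: x ahead of the robot, y to its left, z up, the work surface at z = 0. Lengths are in m, angles in rad, forces in N, time in s.
With the tool pointing down it reaches from about 0.4 to 0.875 m from the base axis. Payload 19.3 kg.
Tool frame: the origin (TCP) lies between the finger pads; the fingertips stand 17 mm ahead of it and the grasp point (between the pads) lies 2 mm behind it (bot.tips_ahead is the z of the fingertips in the tool frame, in m); z points along the fingers, y is the direction in which the jaws open and shut (so a half turn about z gives the same grasp; the last joint's range is limited). The gripper opens to 85 mm and grips with 20 to 120 N. Pads are 22 mm wide; open, the fingers measure 114 mm over their backs; the gripper's body (76 mm by 85 mm) begins 54 mm behind the grasp point. The pads swing forward as they close: fully open they stand 13 mm farther back than shut.
Start: joints at [-1.18, 0.521, -0.036, 1.599, 0.021, 1.021, -0.113], TCP at [0.278, 0.56, 0.248] pointing down, gripper open.
Joint ranges: [-2.91, 2.91], [-0.3, 2.13], [-1.5, 1.42], [0.17, 2.43], [-1.26, 4.41], [0.16, 1.93], [-2.52, 2.52]. Speed limits (rad/s): [1.89, 1.89, 2.39, 2.39, 3.01, 3.01, 3.01].

### API

Orientations are given as [roll, pitch, yaw] about the fixed x, y, z axes, in that order (R = Rz(yaw) Ry(pitch) Rx(roll)).
In Python, from workcell import telemetry, cams, job, bot gives the robot as it stands.
- The arm moves only by the tool arm_command, never from a script. Its argument "deltas" is a list of rows, each a list of 7 numbers: the opening, from -1 (shut) to 1 (fully open), so that 0 is half open, then the shift along the tool's x, y, z normalised to -1 to 1, where 1 is 150 mm, then the turn, a rotation vector about the tool's x, y, z normalised to -1 to 1, where 1 is 45 degrees. In form: [[hand, tx, ty, tz, rx, ry, rz], ...]. A call has 1 to 8 rows; each row is the pose to reach, as a shift and turn from the pose commanded when the call began, along the tool's axes at that moment; what a row does not reach only later rows make up. A row lasts 1/8 s, in which the tool goes at most 62.5 mm and 10.7 degrees, less where a joint would pass 70% of its speed; a pose out of reach is approached as far as the arm can. A call with a number of a shift or a turn outside -1 to 1 is refused whole. A call with a gripper value outside its range is refused whole. The fingers move at their own pace and stop on an object; "newtons" is the grip in N (left out, the last holds). Time passes only in rows, so rows that repeat a pose let the fingers close. It gives the time, the measured TCP pose, the force and the opening at its end, in the units of the state.
- telemetry.observe(): the state, without advancing time (a new reading comes with each control period).
- cams.grab_frame(name): name is "side" or "top" or "wrist"; returns the picture (384x512x3 uint8, blue, green, red); there is no depth.
- cams.get_calibration(name): a dict with "fx", "fy", "cx", "cy" (pixels), "R" (3x3) and "t" (3): a world point X has camera coordinates R X + t. Camera axes: x right, y down, z forward; pixel columns grow to the right and rows downward; lengths in m; the calibration is good to about 2 mm. A picture is of the moment at which its call begins: read the wrist's pose just before it. get_calibration takes no time and is no camera call; for the wrist camera it gives the pose at the moment of the call.
- job.job_done(): hands the job in, once; it reports no verdict.
The state is a dict: "clock": time; "qpos": joint angles; "qd": joint speeds; "joint_efforts": joint torques, N m; "position": TCP position; "tool_rot": TCP orientation; "force": force on the tool from outside, world axes, zero at the start; "moment": the same for the moment, N m; "grip_width": finger opening in m.
Only numpy, scipy, OpenCV 4.12 (cv2) and the standard library are available. Lean on these libraries where they do the work, as an engineer would, in place of code of your own. Each camera call takes 0.05 s, during which the arm holds its last target.

### The job

The cabinet's sliding door stands open and its seesaw catch is snapped down in the way: press the catch's rear end until it snaps up, slide the door fully home against its rubber stop, then press the catch's front end until it snaps down and locks the door. The old plastic is brittle, so feel your way and never push any part of the cabinet harder than 16 N, and leave the other things on the ledge where they are.

Things in the scene. Friction and masses are not known exactly. Their poses are not given: they have to be found in the camera images.
- stand: Low grey plastic stand fixed to the ledge, 160 (x) x 350 (y) x 12 mm; origin at the centre of its underside, x from the cabinet's front to its back, y along the front towards the door's open side. The white cabinet on it, 130 x 320 x 150 mm, stands on screw feet turned out by an unmeasured f = 0 to 28 mm, new each time: its top is at z = 164 + f, all its parts f above nominal.
- cabinet_top (a point): Nominal centre of the cabinet's flat top (f = 0); the true top is f (0 to 28 mm, unmeasured) higher. Axes as the stand's. A moulded cup 46 mm across and 40 high stands in the top's far corner at x +34, y +128 mm from here. Pushing the stand, cabinet, door or catch harder than 16 N breaks the old plastic.
- rib_home (a point): Nominal (f = 0) centre of the top of the door's pull rib with the door home; add the door opening along the stand's y and f (0 to 28 mm) to z. The rib is a vertical plate on the door's front, 60 mm deep (x), 10 thick (y), running 57 down from here; the door's face is 30 mm behind this point (+x), the cabinet's top 16 above. Push it sideways from above.
- front_pad (a point): Nominal (f = 0, catch level) centre of the top of the seesaw catch's front pad, 18 x 22 mm, ribbed; f (0 to 28 mm, unmeasured) higher in truth, and 4.4 mm lower or higher when snapped. Grey seesaw 92 (x) x 22 mm on a pin along y, 37 mm behind here. It starts to move at 6 to 9 N on a pad; the force falls to 0 at level, 4.4 mm down; then it snaps the last 4.4 mm to a hard stop.
- rear_pad (a point): The same for the catch's rear pad, 73 mm behind the front one; pressing it raises the front end. Under the front end a tongue hangs in the door's plane. Down, it bars the 24 mm wide keeper block on the door's upper edge; with the door home it drops behind the keeper and locks; if the door is not home it lands on the keeper and the catch springs back.
- door (a joint): Opening of the sliding door in m: 0 = just touching its rubber stop (home), grows as the door slides to the stand's +y; starts 0.065 to 0.110. It drags with about 2.5 N and stays where left. The rubber stop yields about 1 mm per 2 N (readings down to -0.006) and may push it back to about -0.001.
- catch (a joint): Tilt of the seesaw catch in rad: -0.12 = front end and tongue down (start, and locked when the door is home), 0 = level (tipping point), +0.12 = front end up, rear end down (door free).
- mug: Steel mug, 76 across, 85 high, handle to its +y; origin at the centre of its underside. Beside the cabinet; leave alone.
- soap_dish: White soap dish with a bar of soap, 85 x 120 x 27 high; origin under its centre. Beside the cabinet; leave alone.
- brush_holder: Square wooden toothbrush holder, 75 x 75 x 95 high, two toothbrushes up to 170 high; origin under its centre. In front of the cabinet; leave alone.
- comb: Blue plastic comb lying flat, 150 (y) x 32 x 4; origin under its centre. In front of the cabinet; leave alone.
- jar: Amber jar, 60 across, 50 high; origin under its centre. In front of the cabinet; leave alone.
- shampoo: Green bottle, 56 across, 170 high; origin under its centre. Leave alone.
- scrub_brush: Wooden scrubbing brush, 45 x 100 x 36 high; origin under its centre. Leave alone.

How it is judged:
On the way, in this order (a step that is already met when the one before it is completed fails the run):
1. the catch is snapped up (tongue raised) (value of joint catch above 0.08 rad), for 0.2 s.
2. the door is slid fully home with the catch still up (value of joint door below 0.003 m and value of joint catch above 0.08 rad), for 0.2 s.
3. the catch is snapped down behind the keeper of the closed door (value of joint catch below -0.08 rad and value of joint door below 0.005 m), for 0.2 s.
At the end, for the whole second after the job is handed in: The door is home (opening under 5 mm) and the catch is snapped down (tilt below -0.08 rad), and both stay so (all of step 3); the robot touches nothing.
It fails at once if the cabinet, its door, its catch or its stand is pushed harder than 16 N (contact force between any of the fingers, the arm and stand above 16 N).
It fails at once if another thing on the ledge is shifted by more than 20 mm or tipped over (distance of any of mug, soap_dish, brush_holder, comb, jar, shampoo, scrub_brush from where it was at the start of the episode above 0.02 m or angle between any of mug, soap_dish, brush_holder, comb, jar, shampoo, scrub_brush's own z axis and vertical above 0.5 rad).
It also fails if it takes over 67 s, if anything falls off the work surface, if the arm or the gripper's body presses on something with over 40 N, if the wrist force passes 120 N, or if a joint passes its speed limit or range.

## Working session

There is one attempt and no reset: what is moved stays moved. The work goes in short steps, Python scripts to look and compute and a tool call to move; the robot and the scene stay as the last step left them, time stands still between calls to the robot, and variables do not carry over. Pictures are saved under pics/ and viewed, and the job is handed in when it is done.

Besides the shell and the picture viewer there is one more tool, called after "Call:" by a JSON object that holds its "fn" and its "kwargs", one argument or row to a line. arm_command: Moves the arm, as the interface text tells. Its arguments: {"type":"object","properties":{"deltas":{"type":"array","items":{"type":"array","items":{"type":"number"}}},"newtons":{"type":"number"}},"required":["deltas"]}

```bash
ls; mkdir -p pics
python3 - <<'E'
from workcell import telemetry, cams, job, bot
import cv2
s=telemetry.observe()
for k,v in s.items(): print(k,v)
print(bot.tips_ahead)
for n in ["side","top","wrist"]:
    c=cams.get_calibration(n); print(n,c)
    cv2.imwrite(f"pics/{n}0.png",cams.grab_frame(n))
E
```

```text
pics
clock 0.0
qpos [-1.18019918  0.52201727 -0.03634126  1.60000188  0.02120328  1.02111208
 -0.11281592]
qd [-0.00014535  0.00140605 -0.00135476  0.00045975  0.00016356  0.00118985
 -0.00175048]
joint_efforts [ 7.28942960e-04 -9.27093101e+01  1.98019177e+00 -3.69934309e+01
  1.78148760e-02  8.06349301e-03  1.27514340e-06]
position [0.27779657 0.55950988 0.24772574]
tool_rot [-3.14044190e+00  7.88751803e-05  2.68078328e+00]
force [-0.49600187 -0.25878731  0.64725649]
moment [ 0.01684223 -0.06563747 -0.00912896]
grip_width 0.08541901441129102
0.017
side {'fx': 468.10645011596125, 'fy': 468.10645011596125, 'cx': 256.3780967006496, 'cy': 186.9440214262535, 'R': array([[-5.92039243e-01,  8.05908972e-01,  5.12588530e-04],
       [ 7.12330134e-01,  5.23591346e-01, -4.67373387e-01],
       [-3.76928793e-01, -2.76338254e-01, -8.84059871e-01]]), 't': array([ 0.31561326, -0.31491311,  1.61946631])}
top {'fx': 371.3759552052507, 'fy': 371.3759552052507, 'cx': 253.5694493008029, 'cy': 193.78922006415445, 'R': array([[ 0.02634866, -0.99964963, -0.00252378],
       [-0.99409734, -0.02593635, -0.10534603],
       [ 0.10524367,  0.00528461, -0.99443242]]), 't': array([-0.02634498,  0.53819175,  1.05251383])}
wrist {'fx': 279.08430551422134, 'fy': 279.08430551422134, 'cx': 259.7300846587549, 'cy': 188.01868065410153, 'R': array([[ 0.44603971,  0.89501202, -0.00143362],
       [ 0.85624568, -0.42625264,  0.29180819],
       [ 0.26056076, -0.13138558, -0.95647578]]), 't': array([-0.62386374, -0.03700869,  0.38030189])}
```

View pics/side0.png

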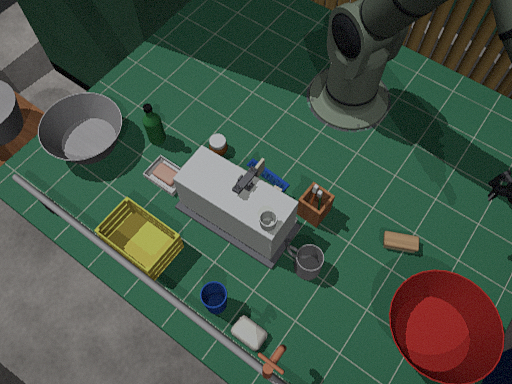

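View pics/top0.png

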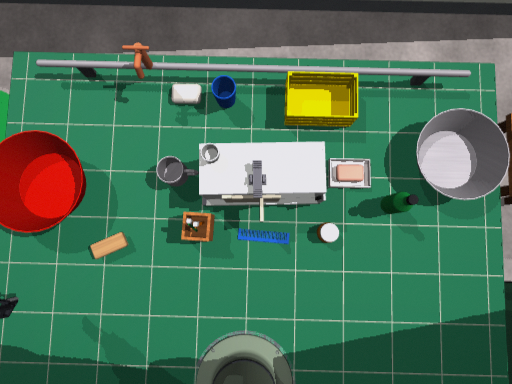

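View pics/wrist0.png

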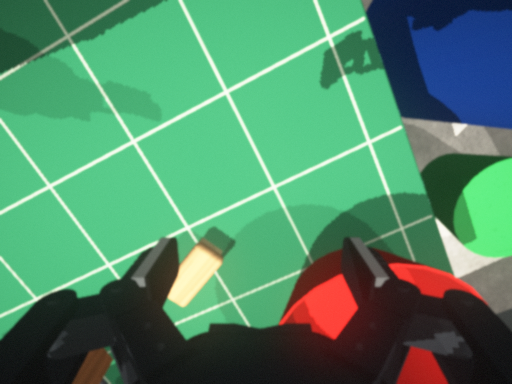

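Run:
```python
import cv2
t=cv2.imread("pics/top0.png")[120:250,150:380]
cv2.imwrite("pics/top0z.png",cv2.resize(t,None,fx=3.4,fy=3.4,interpolation=cv2.INTER_CUBIC))
t=cv2.imread("pics/side0.png")[130:290,140:340]
cv2.imwrite("pics/side0z.png",cv2.resize(t,None,fx=3.7,fy=3.7,interpolation=cv2.INTER_CUBIC))
```

```text
(no output)
```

View pics/top0z.png

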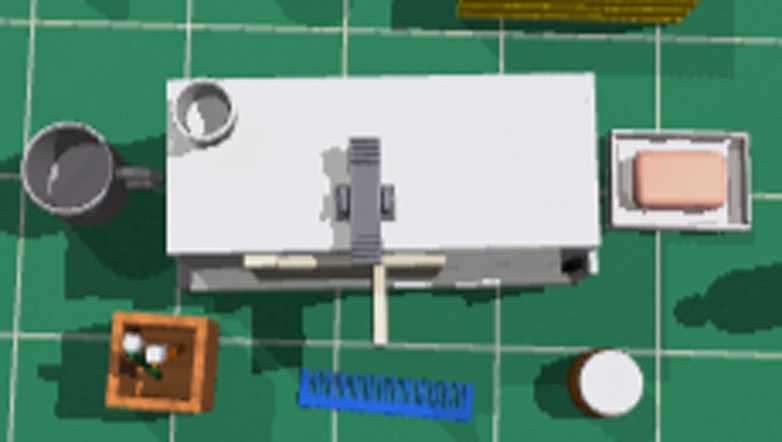

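View pics/side0z.png

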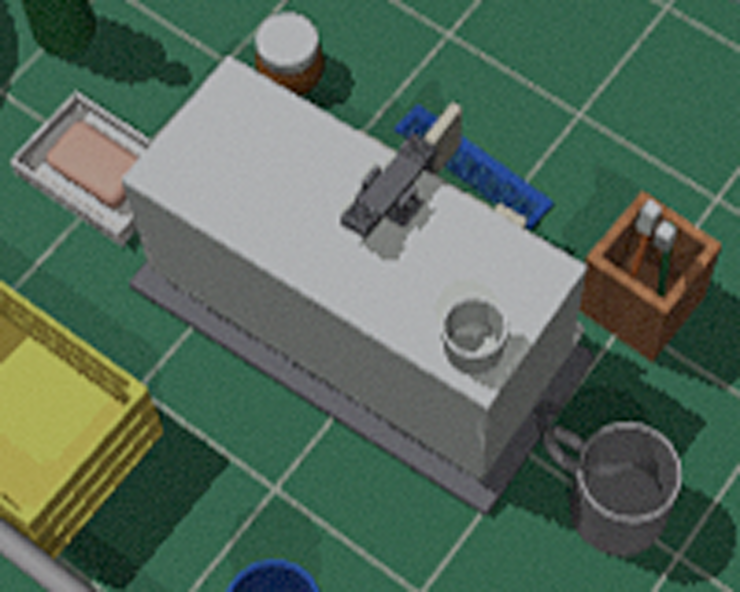

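```bash
cat > h.py <<'E'
import numpy as np, cv2
from workcell import telemetry, cams, job, bot
def P(n):
    c=cams.get_calibration(n); K=np.array([[c['fx'],0,c['cx']],[0,c['fy'],c['cy']],[0,0,1]])
    return K@np.c_[c['R'],c['t']]
def tri(a,b):
    X=cv2.triangulatePoints(P('top'),P('side'),np.array(a,float).reshape(2,1),np.array(b,float).reshape(2,1))[:,0]
    X=X[:3]/X[3]
    r=[]
    for n,p in (('top',a),('side',b)):
        q=P(n)@np.r_[X,1]; r.append(np.hypot(*(q[:2]/q[2]-p)))
    return X,r
def ray(n,p,z):
    M=P(n); C=-np.linalg.solve(M[:,:3],M[:,3]); d=np.linalg.solve(M[:,:3],[p[0],p[1],1]); return C+d*(z-C[2])/d[2]
E
python3 - <<'E'
from h import *
T=lambda u,v:(150+(u+.5)/3.4-.5,120+(v+.5)/3.4-.5)
S=lambda u,v:(140+(u+.5)/3.7-.5,130+(v+.5)/3.7-.5)
pts={'back+y':((167,79),(488,404)),'back-y':((595,73),(126,180)),'front-y':((599,246),(230,58)),'front+y':((168,252),(584,268)),
'rearpad edge-mid':((365,139),(355,222)),'ribtip':((380,343),(457,108)),'cupc':((204,112),(474,325)),'catch front end mid':((366,262),(422,145))}
for k,(a,b) in pts.items():
    X,r=tri(T(*a),S(*b)); print(k,X.round(4),np.round(r,1))
E
```

```text
back+y [0.648  0.1306 0.1805] [0.6 0.4]
back-y [ 0.6609 -0.187   0.1755] [1.6 0.9]
front-y [ 0.5319 -0.1934  0.172 ] [0.7 0.4]
front+y [0.5198 0.1246 0.1725] [0.1 0.1]
rearpad edge-mid [ 0.6011 -0.0182  0.2073] [0.6 0.3]
ribtip [ 0.4567 -0.0336  0.1544] [0.5 0.3]
cupc [0.6174 0.0969 0.2123] [0.1 0.1]
catch front end mid [ 0.5147 -0.0226  0.19  ] [0. 0.]
```

Run:
```python
from h import *
T=lambda u,v:(150+(u+.5)/3.4-.5,120+(v+.5)/3.4-.5)
S=lambda u,v:(140+(u+.5)/3.7-.5,130+(v+.5)/3.7-.5)
print('pin',ray('top',T(366,203),.195))
print('brush',tri(T(133,343),S(651,212)),tri(T(155,353),S(664,232)))
s=telemetry.observe(); c=cams.get_calibration('wrist'); print('cam',-c['R'].T@c['t']-s['position'])
from scipy.spatial.transform import Rotation as R
Rt=R.from_euler('xyz',s['tool_rot']).as_matrix(); print(Rt.round(4))
print('cam in tool',Rt.T@(-c['R'].T@c['t']-s['position'])); print('axes',(c['R']@Rt).round(3))
# move to TCP target above
tgt=np.array([0.50,-0.02,0.34]); print((Rt.T@(tgt-s['position'])/.15).round(3))
```

```text
pin [ 0.55714273 -0.0213628   0.195     ]
brush (array([0.45449943, 0.14228249, 0.1786291 ]), [np.float64(1.9547210447257375), np.float64(1.1543772262599614)]) (array([0.44228784, 0.14364206, 0.12914643]), [np.float64(2.673600594414196), np.float64(1.597925562249779)])
cam [-0.06694367  0.03298618  0.12584807]
[[-8.957e-01  4.446e-01 -3.000e-04]
 [ 4.446e-01  8.957e-01 -8.000e-04]
 [-1.000e-04 -8.000e-04 -1.000e+00]]
cam in tool [ 0.07462227 -0.00032275 -0.12585187]
axes [[-0.002  1.     0.   ]
 [-0.956 -0.001 -0.292]
 [-0.292 -0.001  0.956]]
[-3.045 -2.803 -0.612]
```

Call:
{"fn": "arm_command", "kwargs": {
  "deltas": [
    [-1, -0.3, -0.3, -0.6, 0, 0, -0.2],
    [-1, -0.6, -0.6, -0.6, 0, 0, -0.4],
    [-1, -0.9, -0.9, -0.6, 0, 0, -0.6],
    [-1, -1, -1, -0.6, 0, 0, -0.636],
    [-1, -1, -1, -0.6, 0, 0, -0.636]
  ],
  "newtons": 40
}}

```text
clock: 0.78
position: [0.3474, 0.3551, 0.3391]
tool_rot: [-3.141, 0.001, -3.108]
force: [-0.5, 1.1, -0.4]
grip_width: 0.0004
```

Call:
{"fn": "arm_command", "kwargs": {
  "deltas": [
    [-1, -0.2, -0.4, 0, 0, 0, 0],
    [-1, -0.4, -0.8, 0, 0, 0, 0],
    [-1, -0.5, -1, 0, 0, 0, 0]
  ]
}}

```text
clock: 1.15
position: [0.4271, 0.2099, 0.3382]
tool_rot: [-3.141, 0.0, -3.104]
force: [0.0, 0.7, -0.3]
grip_width: -0.0003
```

Call:
{"fn": "arm_command", "kwargs": {
  "deltas": [
    [-1, -0.2, -0.4, 0, 0, 0, 0],
    [-1, -0.4, -0.8, 0, 0, 0, 0],
    [-1, -0.5, -1, 0, 0, 0, 0]
  ]
}}

```text
clock: 1.52
position: [0.508, 0.0628, 0.3382]
tool_rot: [-3.141, 0.0, -3.104]
force: [-0.2, 0.7, -0.5]
grip_width: 0.0001
```

Call:
{"fn": "arm_command", "kwargs": {
  "deltas": [
    [-1, 0, -0.4, 0, 0, 0, 0],
    [-1, 0, -0.5, 0, 0, 0, 0],
    [-1, 0, -0.5, 0, 0, 0, 0],
    [-1, 0, -0.5, 0, 0, 0, 0]
  ]
}}

```text
clock: 2.02
position: [0.51, -0.0084, 0.3382]
tool_rot: [3.141, -0.0, -3.101]
force: [0.3, -0.1, 0.8]
grip_width: -0.0002
```

Run:
```python
from h import *
s=telemetry.observe(); print(s['position'],s['tool_rot'],s['clock'],s['force'])
c=cams.get_calibration('wrist'); np.save('w1.npy',P('wrist'))
f=cams.grab_frame('wrist'); cv2.imwrite('pics/w1.png',f); cv2.imwrite('pics/w1z.png',cv2.resize(f,None,fx=1.5,fy=1.5,interpolation=cv2.INTER_CUBIC))
```

```text
[ 0.5100283  -0.00840424  0.33818179] [ 3.14114870e+00 -2.04963346e-04 -3.10087540e+00] 2.025 [ 0.29462377 -0.09863472  0.84690821]
```

View pics/w1z.png

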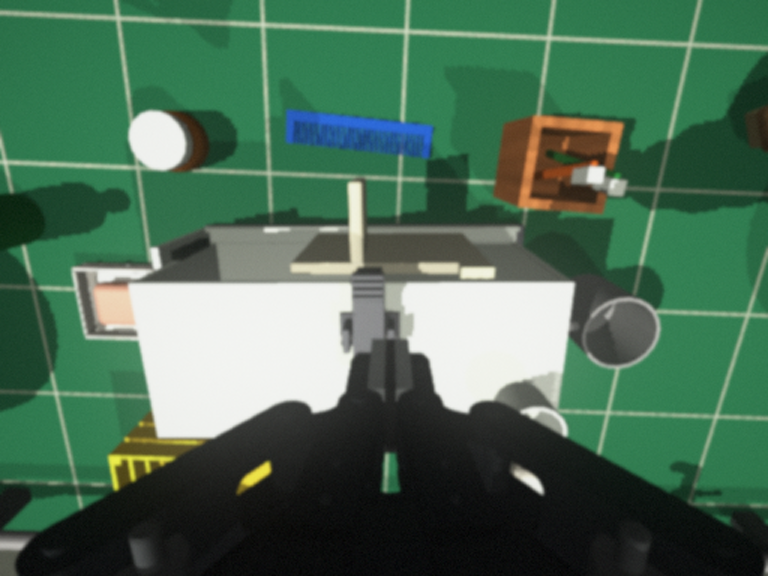

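```bash
cat >> h.py <<'E'
def rayM(M,p,z):
    C=-np.linalg.solve(M[:,:3],M[:,3]); d=np.linalg.solve(M[:,:3],[p[0],p[1],1]); return C+d*(z-C[2])/d[2]
W=lambda u,v:((u+.5)/1.5-.5,(v+.5)/1.5-.5)
E
python3 - <<'E'
from h import *
M=np.load('w1.npy')
for z in (.170,.175,.18):
    a=rayM(M,W(131,282),z);b=rayM(M,W(573,282),z); print(z,a.round(4),b.round(4),np.linalg.norm(a-b).round(4), np.arctan2(-(b-a)[0],(b-a)[1]).round(4))
zt=.175
for n,p,z in [('front end L',(352,279),zt+.012),('front end top edge mid',(368,269),zt+.012),('front end',(368,269),zt+.02),('pin br',(374,325),zt+.02),('rib tip',(357,182),zt-.016),('rib base',(358,262),zt-.016)]:
    print(n,z,rayM(M,W(*p),z).round(4))
E
python3 - <<'E'
import cv2
f=cv2.imread('pics/w1.png')[110:240,160:350]; cv2.imwrite('pics/w1c.png',cv2.resize(f,None,fx=4,fy=4,interpolation=cv2.INTER_CUBIC))
E
```

```text
0.17 [ 0.532  -0.1979  0.17  ] [0.5194 0.1263 0.17  ] 0.3244 0.0389
0.175 [ 0.5304 -0.1947  0.175 ] [0.518 0.124 0.175] 0.3189 0.0389
0.18 [ 0.5287 -0.1916  0.18  ] [0.5166 0.1216 0.18  ] 0.3134 0.0389
front end L 0.187 [ 0.5183 -0.0345  0.187 ]
front end top edge mid 0.187 [ 0.5108 -0.0237  0.187 ]
front end 0.19499999999999998 [ 0.5086 -0.0233  0.195 ]
pin br 0.19499999999999998 [ 0.5486 -0.0182  0.195 ]
rib tip 0.15899999999999997 [ 0.4547 -0.0342  0.159 ]
rib base 0.15899999999999997 [ 0.5132 -0.0325  0.159 ]
```

View pics/w1c.png

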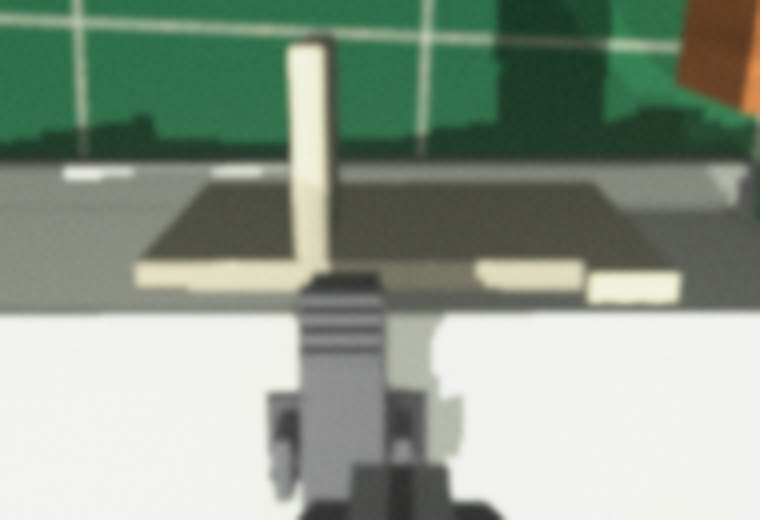

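Call:
{"fn": "arm_command", "kwargs": {
  "deltas": [
    [-1, -0.3, -0.05, 0.2, 0, 0, 0],
    [-1, -0.56, -0.1, 0.4, 0, 0, 0],
    [-1, -0.56, -0.1, 0.6, 0, 0, 0],
    [-1, -0.56, -0.1, 0.65, 0, 0, 0],
    [-1, -0.56, -0.1, 0.65, 0, 0, 0],
    [-1, -0.56, -0.1, 0.65, 0, 0, 0]
  ]
}}

```text
clock: 2.82
position: [0.5949, -0.0215, 0.2423]
tool_rot: [3.141, 0.002, -3.102]
force: [-0.1, 0.1, 0.4]
grip_width: 0.0
```

Run:
```python
from h import *
s=telemetry.observe(); print(s['position'],s['tool_rot'],s['clock'],s['force'])
for n,(x0,x1,y0,y1) in {'side':(190,310,130,250),'top':(190,330,120,220)}.items():
    f=cams.grab_frame(n)[y0:y1,x0:x1]; cv2.imwrite(f'pics/{n}2.png',cv2.resize(f,None,fx=4.5,fy=4.5,interpolation=cv2.INTER_CUBIC))
```

```text
[ 0.59487039 -0.02152491  0.24228613] [ 3.14138184e+00  1.99951210e-03 -3.10244432e+00] 2.825 [-0.07870293  0.07874427  0.35923023]
```

View pics/side2.png

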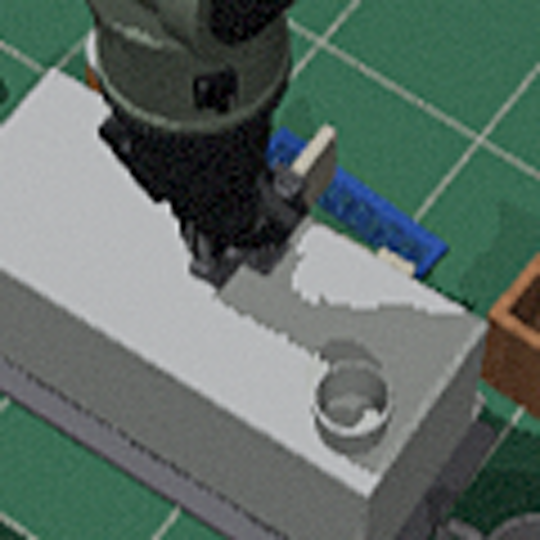

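Call:
{"fn": "arm_command", "kwargs": {
  "deltas": [
    [-1, 0, 0, 0.013, 0, 0, 0],
    [-1, 0, 0, 0.027, 0, 0, 0],
    [-1, 0, 0, 0.04, 0, 0, 0],
    [-1, 0, 0, 0.05, 0, 0, 0],
    [-1, 0, 0, 0.05, 0, 0, 0]
  ]
}}

```text
clock: 3.55
position: [0.5944, -0.0219, 0.2331]
tool_rot: [-3.142, -0.0, -3.103]
force: [0.4, -0.4, -0.2]
grip_width: -0.0002
```

Call:
{"fn": "arm_command", "kwargs": {
  "deltas": [
    [-1, 0, 0.01, 0.007, 0, 0, 0],
    [-1, 0, 0.01, 0.014, 0, 0, 0],
    [-1, 0, 0.01, 0.021, 0, 0, 0],
    [-1, 0, 0.01, 0.028, 0, 0, 0],
    [-1, 0, 0.01, 0.028, 0, 0, 0]
  ]
}}

```text
clock: 4.18
position: [0.5944, -0.0205, 0.229]
tool_rot: [-3.142, -0.0, -3.103]
force: [-0.3, -0.1, -0.6]
grip_width: -0.0001
```

Call:
{"fn": "arm_command", "kwargs": {
  "deltas": [
    [-1, 0, 0, 0.007, 0, 0, 0],
    [-1, 0, 0, 0.014, 0, 0, 0],
    [-1, 0, 0, 0.014, 0, 0, 0]
  ]
}}

```text
clock: 4.55
position: [0.5946, -0.0204, 0.2273]
tool_rot: [3.142, 0.001, -3.103]
force: [-1.2, 0.4, 5.8]
grip_width: 0.0001
```

Call:
{"fn": "arm_command", "kwargs": {
  "deltas": [
    [-1, 0, 0, 0.007, 0, 0, 0],
    [-1, 0, 0, 0.014, 0, 0, 0],
    [-1, 0, 0, 0.014, 0, 0, 0]
  ]
}}

```text
clock: 4.92
position: [0.5951, -0.0204, 0.2254]
tool_rot: [-3.142, 0.002, -3.103]
force: [2.7, 0.0, 5.2]
grip_width: -0.0001
```

Call:
{"fn": "arm_command", "kwargs": {
  "deltas": [
    [-1, 0, 0, 0.006, 0, 0, 0],
    [-1, 0, 0, 0.012, 0, 0, 0],
    [-1, 0, 0, 0.012, 0, 0, 0]
  ]
}}

```text
clock: 5.3
position: [0.5945, -0.0204, 0.2232]
tool_rot: [-3.142, 0.0, -3.103]
force: [1.4, -0.3, 2.6]
grip_width: 0.0001
```

Call:
{"fn": "arm_command", "kwargs": {
  "deltas": [
    [-1, 0, 0, 0.006, 0, 0, 0],
    [-1, 0, 0, 0.01, 0, 0, 0],
    [-1, 0, 0, 0.01, 0, 0, 0]
  ]
}}

```text
clock: 5.68
position: [0.5941, -0.0205, 0.2213]
tool_rot: [-3.142, -0.001, -3.103]
force: [-0.8, -0.2, 0.6]
grip_width: 0.0001
```

Call:
{"fn": "arm_command", "kwargs": {
  "deltas": [
    [-1, 0, 0, -0.1, 0, 0, 0],
    [-1, 0, 0, -0.4, 0, 0, 0],
    [-1, 0.3, 0.06, -0.6, 0, 0, 0],
    [-1, 0.6, 0.12, -0.6, 0, 0, 0],
    [-1, 0.847, 0.17, -0.6, 0, 0, 0],
    [-1, 0.847, 0.17, -0.6, 0, 0, 0]
  ]
}}

```text
clock: 6.42
position: [0.4649, 0.0004, 0.3131]
tool_rot: [3.141, 0.001, -3.102]
force: [1.1, -0.6, -0.8]
grip_width: 0.0
```

Run:
```python
from h import *
s=telemetry.observe(); print(s['position'],s['tool_rot'],s['clock'],s['force'])
np.save('w3.npy',P('wrist')); f=cams.grab_frame('wrist'); cv2.imwrite('pics/w3.png',cv2.resize(f,None,fx=1.5,fy=1.5,interpolation=cv2.INTER_CUBIC))
f=cams.grab_frame('side')[130:250,190:310]; cv2.imwrite(f'pics/side3.png',cv2.resize(f,None,fx=4.5,fy=4.5,interpolation=cv2.INTER_CUBIC))
```

```text
[4.64891831e-01 3.97678606e-04 3.13101712e-01] [ 3.14088395e+00  1.39130417e-03 -3.10227759e+00] 6.425 [ 1.06603063 -0.55685538 -0.75584644]
```

View pics/w3.png

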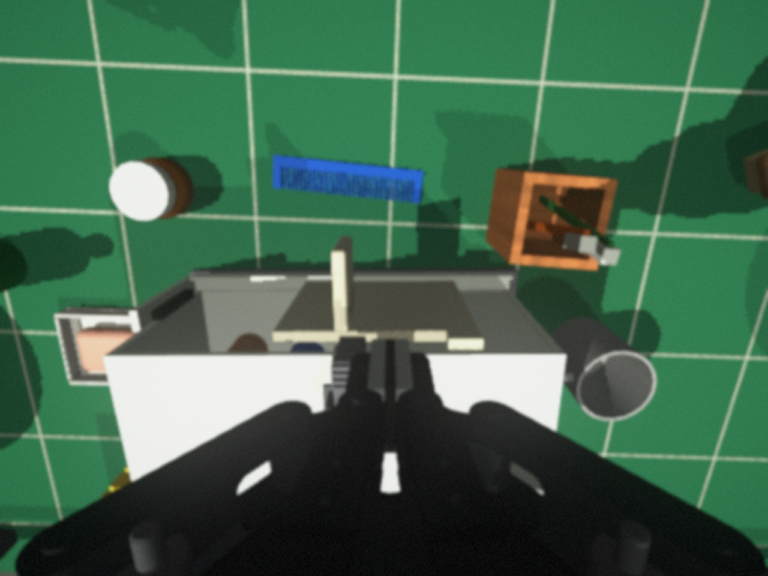

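View pics/side3.png

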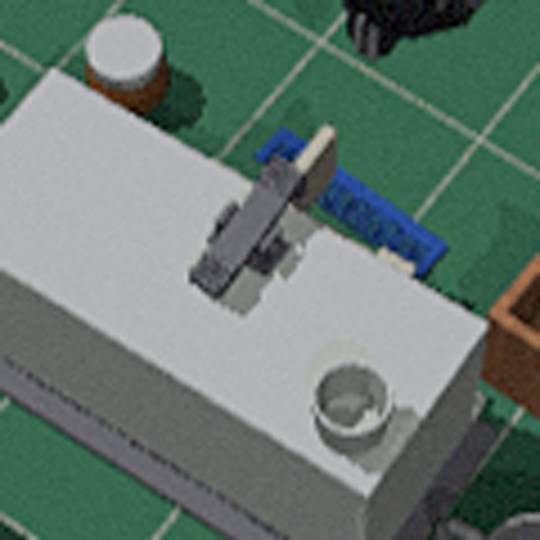

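Run:
```python
from h import *
M=np.load('w3.npy')
for z in (.155,.159,.163): 
    for n,p in [('top L',(331,252)),('top R',(345,252)),('top R base',(350,331)),('L base',(333,331))]: print(z,n,rayM(M,W(*p),z).round(4))
for z in (.172,.175,.178):
    a=rayM(M,W(106,353),z);b=rayM(M,W(566,353),z); print(z,a.round(4),b.round(4),np.linalg.norm(a-b).round(4))
f=cv2.imread('pics/w3.png'); cv2.imwrite('pics/w3c.png',cv2.resize(f[220:420,220:520],None,fx=2.6,fy=2.6))
```

```text
0.155 top L [ 0.4565 -0.0411  0.155 ]
0.155 top R [ 0.4561 -0.0313  0.155 ]
0.155 top R base [ 0.5155 -0.0273  0.155 ]
0.155 L base [ 0.5159 -0.0398  0.155 ]
0.159 top L [ 0.4555 -0.0405  0.159 ]
0.159 top R [ 0.4552 -0.031   0.159 ]
0.159 top R base [ 0.5137 -0.027   0.159 ]
0.159 L base [ 0.5141 -0.0393  0.159 ]
0.163 top L [ 0.4546 -0.04    0.163 ]
0.163 top R [ 0.4543 -0.0306  0.163 ]
0.163 top R base [ 0.5119 -0.0266  0.163 ]
0.163 L base [ 0.5124 -0.0388  0.163 ]
0.172 [ 0.5311 -0.197   0.172 ] [0.5191 0.1262 0.172 ] 0.3233
0.175 [ 0.5295 -0.1948  0.175 ] [0.5176 0.1247 0.175 ] 0.3197
0.178 [ 0.5279 -0.1926  0.178 ] [0.5162 0.1233 0.178 ] 0.3161
```

View pics/w3c.png

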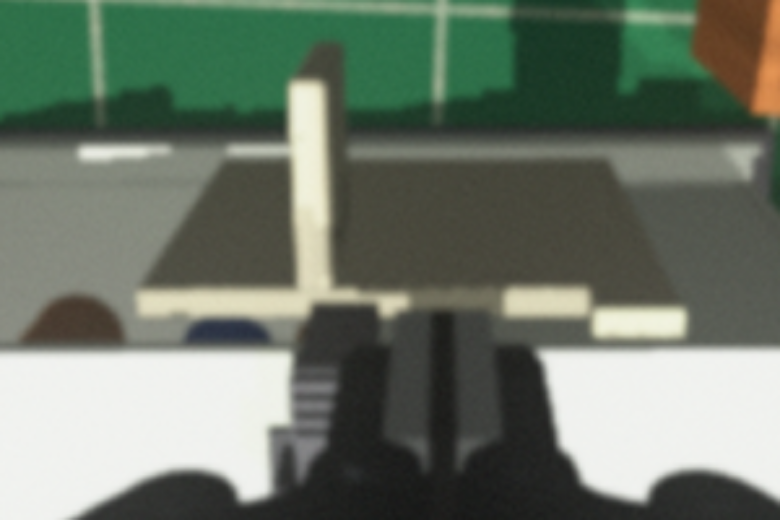

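Call:
{"fn": "arm_command", "kwargs": {
  "deltas": [
    [-1, -0.005, 0, 0.35, 0, 0, 0],
    [-1, -0.005, 0, 0.7, 0, 0, 0],
    [-1, -0.005, 0, 0.9, 0, 0, 0],
    [-1, -0.005, 0, 1, 0, 0, 0],
    [-1, -0.005, 0, 1, 0, 0, 0],
    [-1, -0.005, 0, 1, 0, 0, 0]
  ]
}}

```text
clock: 7.28
position: [0.4679, 0.0001, 0.1622]
tool_rot: [-3.142, 0.001, -3.103]
force: [1.0, -0.2, 0.6]
grip_width: -0.0
```

Call:
{"fn": "arm_command", "kwargs": {
  "deltas": [
    [-1, 0, -0.015, 0.02, 0, 0, 0],
    [-1, 0, -0.03, 0.02, 0, 0, 0],
    [-1, 0, -0.03, 0.02, 0, 0, 0]
  ]
}}

```text
clock: 7.65
position: [0.4675, -0.0046, 0.1588]
tool_rot: [-3.142, 0.0, -3.103]
force: [0.4, 0.9, -0.7]
grip_width: -0.0001
```

Call:
{"fn": "arm_command", "kwargs": {
  "deltas": [
    [-1, 0.01, -0.013, -0.015, 0, 0, 0],
    [-1, 0.01, -0.026, -0.015, 0, 0, 0],
    [-1, 0.01, -0.039, -0.015, 0, 0, 0],
    [-1, 0.01, -0.039, -0.015, 0, 0, 0]
  ]
}}

```text
clock: 8.15
position: [0.4661, -0.0104, 0.1608]
tool_rot: [-3.142, -0.0, -3.103]
force: [0.2, 0.6, 0.2]
grip_width: 0.0003
```

Call:
{"fn": "arm_command", "kwargs": {
  "deltas": [
    [-1, 0, -0.01, 0, 0, 0, 0],
    [-1, 0, -0.02, 0, 0, 0, 0],
    [-1, 0, -0.03, 0, 0, 0, 0],
    [-1, 0, -0.03, 0, 0, 0, 0]
  ]
}}

```text
clock: 8.65
position: [0.4663, -0.0149, 0.1608]
tool_rot: [-3.142, -0.0, -3.103]
force: [0.2, 0.1, 0.1]
grip_width: 0.0002
```

Call:
{"fn": "arm_command", "kwargs": {
  "deltas": [
    [-1, 0, -0.01, 0, 0, 0, 0],
    [-1, 0, -0.02, 0, 0, 0, 0],
    [-1, 0, -0.03, 0, 0, 0, 0],
    [-1, 0, -0.03, 0, 0, 0, 0]
  ]
}}

```text
clock: 9.15
position: [0.4665, -0.0193, 0.1608]
tool_rot: [-3.142, 0.0, -3.103]
force: [-0.7, 1.4, -0.3]
grip_width: -0.0
```

Call:
{"fn": "arm_command", "kwargs": {
  "deltas": [
    [-1, 0, -0.02, 0, 0, 0, 0],
    [-1, 0, -0.04, 0, 0, 0, 0],
    [-1, 0, -0.06, 0, 0, 0, 0],
    [-1, 0, -0.08, 0, 0, 0, 0]
  ]
}}

```text
clock: 9.65
position: [0.467, -0.0314, 0.1608]
tool_rot: [-3.142, 0.0, -3.103]
force: [1.4, 2.9, -0.7]
grip_width: 0.0004
```

Call:
{"fn": "arm_command", "kwargs": {
  "deltas": [
    [-1, 0, -0.03, 0, 0, 0, 0],
    [-1, 0, -0.06, 0, 0, 0, 0],
    [-1, 0, -0.09, 0, 0, 0, 0],
    [-1, 0, -0.12, 0, 0, 0, 0],
    [-1, 0, -0.15, 0, 0, 0, 0],
    [-1, 0, -0.18, 0, 0, 0, 0],
    [-1, 0, -0.2, 0, 0, 0, 0],
    [-1, 0, -0.22, 0, 0, 0, 0]
  ]
}}

```text
clock: 10.65
position: [0.4682, -0.0644, 0.1609]
tool_rot: [3.142, 0.0, -3.103]
force: [1.7, 3.1, -0.5]
grip_width: 0.0003
```

Run:
```python
from h import *
s=telemetry.observe(); print(s['position'],s['tool_rot'],s['clock'],s['force'])
f=cams.grab_frame('side')[130:250,190:310]; f=cv2.resize(f,None,fx=4.5,fy=4.5,interpolation=cv2.INTER_CUBIC)
f2=cams.grab_frame('wrist');cv2.imwrite('pics/s4.png',f);cv2.imwrite('pics/w4.png',cv2.resize(f2,None,fx=1.5,fy=1.5))
```

```text
[ 0.46823981 -0.0643715   0.16087416] [ 3.14158363e+00  2.01643768e-05 -3.10292448e+00] 10.65 [ 1.72638609  3.06809859 -0.49614793]
```

View pics/s4.png

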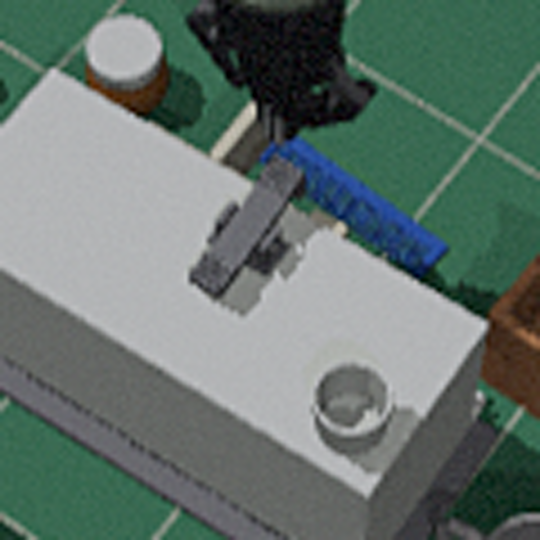

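View pics/w4.png

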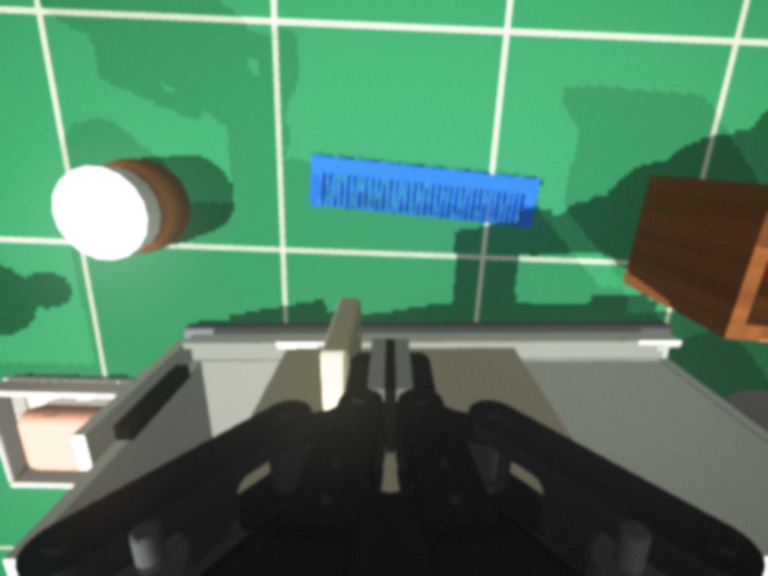

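Call:
{"fn": "arm_command", "kwargs": {
  "deltas": [
    [-1, 0, -0.02, 0, 0, 0, 0],
    [-1, 0, -0.04, 0, 0, 0, 0],
    [-1, 0, -0.06, 0, 0, 0, 0],
    [-1, 0, -0.08, 0, 0, 0, 0]
  ]
}}

```text
clock: 11.25
position: [0.4686, -0.0764, 0.1608]
tool_rot: [-3.142, -0.0, -3.103]
force: [0.2, 2.5, -0.4]
grip_width: 0.0001
```

Call:
{"fn": "arm_command", "kwargs": {
  "deltas": [
    [-1, 0, -0.015, 0, 0, 0, 0],
    [-1, 0, -0.03, 0, 0, 0, 0]
  ]
}}

```text
clock: 11.5
position: [0.4688, -0.0808, 0.1608]
tool_rot: [-3.142, -0.0, -3.103]
force: [-0.7, 2.8, 0.4]
grip_width: 0.0001
```

Call:
{"fn": "arm_command", "kwargs": {
  "deltas": [
    [-1, 0, -0.015, 0, 0, 0, 0],
    [-1, 0, -0.03, 0, 0, 0, 0]
  ]
}}

```text
clock: 11.75
position: [0.469, -0.0853, 0.1608]
tool_rot: [-3.142, -0.0, -3.103]
force: [-0.4, 1.6, -0.3]
grip_width: -0.0001
```

Call:
{"fn": "arm_command", "kwargs": {
  "deltas": [
    [-1, 0, -0.013, 0, 0, 0, 0],
    [-1, 0, -0.026, 0, 0, 0, 0]
  ]
}}

```text
clock: 12.0
position: [0.4692, -0.0892, 0.1608]
tool_rot: [-3.142, -0.0, -3.103]
force: [-0.8, 3.0, -0.4]
grip_width: 0.0002
```

Call:
{"fn": "arm_command", "kwargs": {
  "deltas": [
    [-1, 0, -0.01, 0, 0, 0, 0],
    [-1, 0, -0.02, 0, 0, 0, 0]
  ]
}}

```text
clock: 12.25
position: [0.4693, -0.0922, 0.1609]
tool_rot: [-3.142, -0.0, -3.103]
force: [-0.7, 2.8, 0.0]
grip_width: 0.0002
```

Call:
{"fn": "arm_command", "kwargs": {
  "deltas": [
    [-1, 0, -0.01, 0, 0, 0, 0],
    [-1, 0, -0.02, 0, 0, 0, 0]
  ]
}}

```text
clock: 12.5
position: [0.4694, -0.0952, 0.1609]
tool_rot: [-3.142, -0.0, -3.103]
force: [0.2, 2.0, -1.2]
grip_width: -0.0002
```

Call:
{"fn": "arm_command", "kwargs": {
  "deltas": [
    [-1, 0, -0.01, 0, 0, 0, 0],
    [-1, 0, -0.02, 0, 0, 0, 0]
  ]
}}

```text
clock: 12.75
position: [0.4695, -0.0981, 0.1609]
tool_rot: [3.142, -0.0, -3.103]
force: [0.6, 2.4, -0.0]
grip_width: 0.0002
```

Call:
{"fn": "arm_command", "kwargs": {
  "deltas": [
    [-1, 0, -0.01, 0, 0, 0, 0],
    [-1, 0, -0.02, 0, 0, 0, 0]
  ]
}}

```text
clock: 13.0
position: [0.4697, -0.1012, 0.1609]
tool_rot: [-3.142, 0.0, -3.103]
force: [0.3, 2.5, -0.7]
grip_width: -0.0001
```

Call:
{"fn": "arm_command", "kwargs": {
  "deltas": [
    [-1, 0, -0.01, 0, 0, 0, 0],
    [-1, 0, -0.02, 0, 0, 0, 0]
  ]
}}

```text
clock: 13.25
position: [0.4698, -0.1041, 0.1609]
tool_rot: [3.142, 0.0, -3.103]
force: [-0.8, 2.5, -1.6]
grip_width: -0.0002
```

Call:
{"fn": "arm_command", "kwargs": {
  "deltas": [
    [-1, 0, -0.01, 0, 0, 0, 0],
    [-1, 0, -0.02, 0, 0, 0, 0]
  ]
}}

```text
clock: 13.5
position: [0.4699, -0.1072, 0.1609]
tool_rot: [-3.142, 0.0, -3.103]
force: [0.3, 2.9, -1.4]
grip_width: -0.0003
```

Call:
{"fn": "arm_command", "kwargs": {
  "deltas": [
    [-1, 0, -0.01, 0, 0, 0, 0],
    [-1, 0, -0.02, 0, 0, 0, 0]
  ]
}}

```text
clock: 13.75
position: [0.47, -0.1102, 0.1609]
tool_rot: [-3.142, 0.0, -3.103]
force: [1.3, 3.7, -1.4]
grip_width: -0.0003
```

Call:
{"fn": "arm_command", "kwargs": {
  "deltas": [
    [-1, 0, -0.007, 0, 0, 0, 0],
    [-1, 0, -0.013, 0, 0, 0, 0],
    [-1, 0, -0.013, 0, 0, 0, 0]
  ]
}}

```text
clock: 14.12
position: [0.4701, -0.1121, 0.1609]
tool_rot: [-3.141, 0.0, -3.103]
force: [0.2, 1.3, -0.9]
grip_width: 0.0002
```

Call:
{"fn": "arm_command", "kwargs": {
  "deltas": [
    [-1, 0, -0.01, 0, 0, 0, 0],
    [-1, 0, -0.02, 0, 0, 0, 0]
  ]
}}

```text
clock: 14.38
position: [0.4702, -0.115, 0.1609]
tool_rot: [3.142, 0.0, -3.103]
force: [0.5, 2.8, -1.1]
grip_width: 0.0001
```

Call:
{"fn": "arm_command", "kwargs": {
  "deltas": [
    [-1, 0, -0.01, 0, 0, 0, 0],
    [-1, 0, -0.02, 0, 0, 0, 0]
  ]
}}

```text
clock: 14.62
position: [0.4703, -0.1181, 0.1609]
tool_rot: [-3.142, 0.0, -3.103]
force: [1.4, 2.6, -1.0]
grip_width: 0.0002
```

Call:
{"fn": "arm_command", "kwargs": {
  "deltas": [
    [-1, 0, -0.01, 0, 0, 0, 0],
    [-1, 0, -0.02, 0, 0, 0, 0]
  ]
}}

```text
clock: 14.88
position: [0.4704, -0.1209, 0.1608]
tool_rot: [3.141, -0.0, -3.103]
force: [1.6, 5.1, -1.1]
grip_width: 0.0002
```

Call:
{"fn": "arm_command", "kwargs": {
  "deltas": [
    [-1, 0, -0.01, 0, 0, 0, 0],
    [-1, 0, -0.02, 0, 0, 0, 0]
  ]
}}

```text
clock: 15.12
position: [0.4706, -0.1233, 0.1608]
tool_rot: [3.141, -0.0, -3.102]
force: [1.2, 9.1, -1.1]
grip_width: 0.0
```

Call:
{"fn": "arm_command", "kwargs": {
  "deltas": [
    [-1, 0, 0, 0, 0, 0, 0],
    [-1, 0, 0, 0, 0, 0, 0]
  ]
}}

```text
clock: 15.38
position: [0.4706, -0.1234, 0.1608]
tool_rot: [3.141, -0.0, -3.102]
force: [1.4, 8.7, -1.2]
grip_width: -0.0002
```

Run:
```python
from h import *
s=telemetry.observe(); print(s['position'],s['clock'],s['force'])
f=cams.grab_frame('side')[120:240,170:300]; f=cv2.resize(f,None,fx=4.5,fy=4.5,interpolation=cv2.INTER_CUBIC)
f2=cams.grab_frame('wrist');cv2.imwrite('pics/s5.png',f);cv2.imwrite('pics/w5.png',cv2.resize(f2,None,fx=1.5,fy=1.5))
```

```text
[ 0.47056332 -0.12338693  0.16081798] 15.375 [ 1.36127718  8.69892759 -1.24148927]
```

View pics/s5.png

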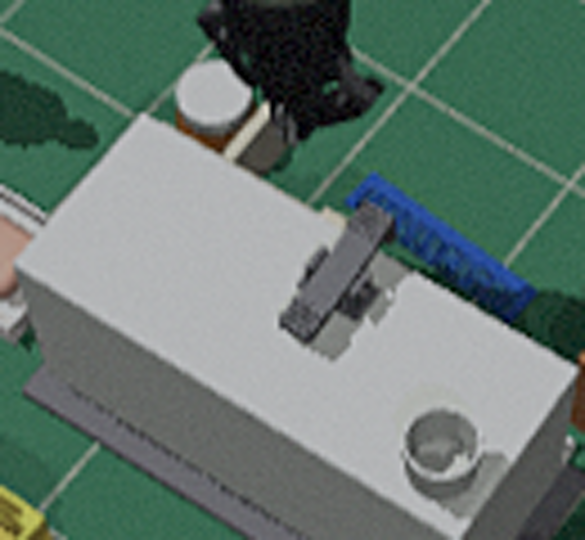

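View pics/w5.png

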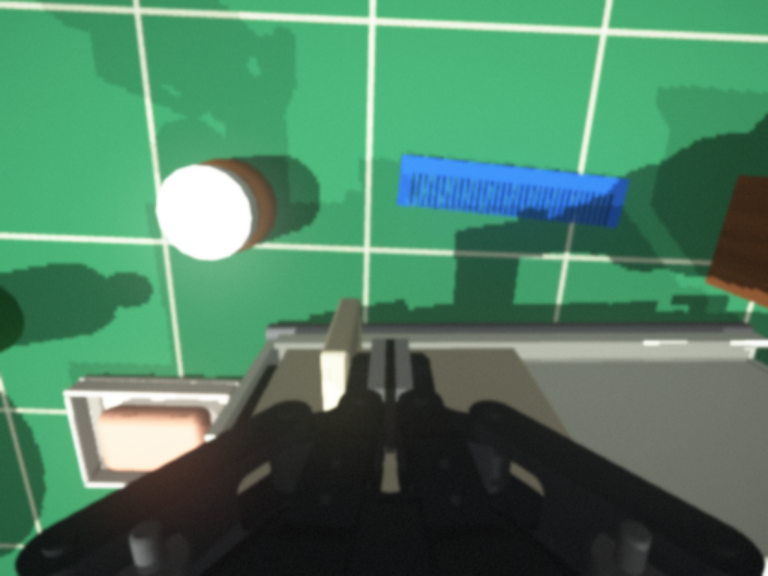

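Call:
{"fn": "arm_command", "kwargs": {
  "deltas": [
    [-1, 0, 0.015, 0, 0, 0, 0],
    [-1, 0, 0.03, 0, 0, 0, 0],
    [-1, 0, 0.07, 0, 0, 0, 0],
    [-1, 0, 0.07, -0.3, 0, 0, 0],
    [-1, 0, 0.07, -0.67, 0, 0, 0],
    [-1, 0, 0.07, -0.67, 0, 0, 0]
  ]
}}

```text
clock: 16.23
position: [0.4716, -0.1137, 0.2648]
tool_rot: [-3.141, 0.006, -3.103]
force: [-0.3, -2.0, -0.8]
grip_width: -0.0002
```

Call:
{"fn": "arm_command", "kwargs": {
  "deltas": [
    [-1, -0.18, 0.3, 0, 0, 0, 0],
    [-1, -0.35, 0.58, 0, 0, 0, 0],
    [-1, -0.35, 0.58, 0, 0, 0, 0],
    [-1, -0.35, 0.58, 0, 0, 0, 0]
  ]
}}

```text
clock: 16.73
position: [0.5187, -0.0248, 0.2607]
tool_rot: [-3.141, -0.001, -3.103]
force: [-0.4, -0.7, 0.1]
grip_width: 0.0004
```

Run:
```python
from h import *
s=telemetry.observe(); print(s['position'],s['clock'],s['force'],s['tool_rot'])
f=cams.grab_frame('side')[120:240,170:300]; f=cv2.resize(f,None,fx=4.5,fy=4.5,interpolation=cv2.INTER_CUBIC)
f2=cams.grab_frame('wrist');cv2.imwrite('pics/s6.png',f);cv2.imwrite('pics/w6.png',cv2.resize(f2,None,fx=1.5,fy=1.5))
```

```text
[ 0.51874527 -0.02478541  0.26073787] 16.725 [-0.39767476 -0.65039463  0.0974484 ] [-3.14114867e+00 -1.18634762e-03 -3.10290481e+00]
```

View pics/s6.png

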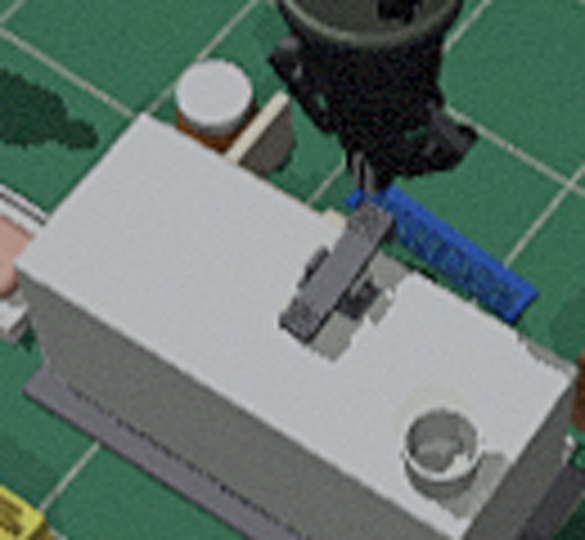

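View pics/w6.png

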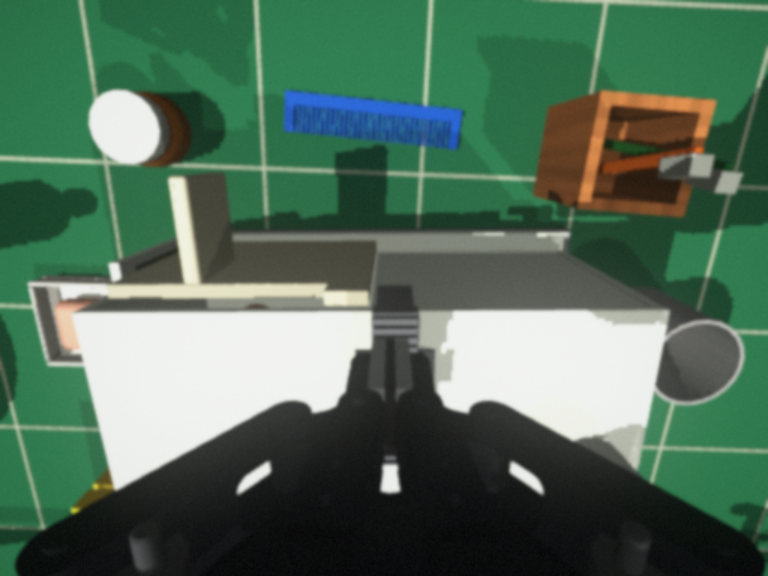

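Call:
{"fn": "arm_command", "kwargs": {
  "deltas": [
    [-1, -0.019, 0.012, 0.07, 0, 0, 0],
    [-1, -0.019, 0.012, 0.14, 0, 0, 0],
    [-1, -0.019, 0.012, 0.17, 0, 0, 0],
    [-1, -0.019, 0.012, 0.17, 0, 0, 0]
  ]
}}

```text
clock: 17.32
position: [0.5218, -0.0227, 0.2354]
tool_rot: [-3.142, -0.001, -3.103]
force: [0.8, 0.0, 1.7]
grip_width: -0.0002
```

Call:
{"fn": "arm_command", "kwargs": {
  "deltas": [
    [-1, 0, 0, 0.007, 0, 0, 0],
    [-1, 0, 0, 0.014, 0, 0, 0],
    [-1, 0, 0, 0.02, 0, 0, 0]
  ]
}}

```text
clock: 17.7
position: [0.5221, -0.0226, 0.2329]
tool_rot: [-3.142, 0.0, -3.103]
force: [-0.7, -0.1, 0.7]
grip_width: 0.0002
```

Call:
{"fn": "arm_command", "kwargs": {
  "deltas": [
    [-1, 0, 0, 0.007, 0, 0, 0],
    [-1, 0, 0, 0.014, 0, 0, 0],
    [-1, 0, 0, 0.014, 0, 0, 0]
  ]
}}

```text
clock: 18.08
position: [0.522, -0.0227, 0.2307]
tool_rot: [-3.142, -0.0, -3.103]
force: [-0.1, 0.6, 0.0]
grip_width: -0.0005
```

Call:
{"fn": "arm_command", "kwargs": {
  "deltas": [
    [-1, 0, 0, 0.007, 0, 0, 0],
    [-1, 0, 0, 0.014, 0, 0, 0],
    [-1, 0, 0, 0.014, 0, 0, 0]
  ]
}}

```text
clock: 18.45
position: [0.522, -0.0226, 0.2286]
tool_rot: [-3.142, -0.0, -3.103]
force: [-0.3, 0.1, -0.1]
grip_width: 0.0
```

Call:
{"fn": "arm_command", "kwargs": {
  "deltas": [
    [-1, 0, 0, 0.007, 0, 0, 0],
    [-1, 0, 0, 0.014, 0, 0, 0],
    [-1, 0, 0, 0.014, 0, 0, 0]
  ]
}}

```text
clock: 18.82
position: [0.5219, -0.0227, 0.2267]
tool_rot: [3.142, -0.0, -3.103]
force: [-2.8, 0.1, 6.3]
grip_width: 0.0004
```

Call:
{"fn": "arm_command", "kwargs": {
  "deltas": [
    [-1, 0, 0, 0.007, 0, 0, 0],
    [-1, 0, 0, 0.014, 0, 0, 0],
    [-1, 0, 0, 0.014, 0, 0, 0]
  ]
}}

```text
clock: 19.2
position: [0.5217, -0.0226, 0.2244]
tool_rot: [3.142, -0.001, -3.103]
force: [-3.1, -0.6, 3.5]
grip_width: -0.0001
```

Call:
{"fn": "arm_command", "kwargs": {
  "deltas": [
    [-1, 0, 0, 0.006, 0, 0, 0],
    [-1, 0, 0, 0.012, 0, 0, 0],
    [-1, 0, 0, 0.012, 0, 0, 0]
  ]
}}

```text
clock: 19.58
position: [0.5221, -0.0226, 0.2225]
tool_rot: [-3.142, 0.0, -3.103]
force: [-0.1, -0.7, 0.5]
grip_width: 0.0001
```

Call:
{"fn": "arm_command", "kwargs": {
  "deltas": [
    [-1, 0, 0, 0.006, 0, 0, 0],
    [-1, 0, 0, 0.01, 0, 0, 0],
    [-1, 0, 0, 0.01, 0, 0, 0]
  ]
}}

```text
clock: 19.95
position: [0.522, -0.0226, 0.2211]
tool_rot: [-3.142, -0.0, -3.103]
force: [-0.5, 1.1, 0.2]
grip_width: -0.0002
```

Snapped, it seems: force fell to 0. Lift clear and look.

Call:
{"fn": "arm_command", "kwargs": {
  "deltas": [
    [-1, 0, 0, -0.1, 0, 0, 0],
    [-1, 0, 0, -0.4, 0, 0, 0],
    [-1, 0.3, 0.2, -0.7, 0, 0, 0],
    [-1, 0.4, 0.3, -0.8, 0, 0, 0],
    [-1, 0.4, 0.3, -0.8, 0, 0, 0],
    [-1, 0.4, 0.3, -0.8, 0, 0, 0]
  ]
}}

```text
clock: 20.7
position: [0.4606, 0.0197, 0.3415]
tool_rot: [-3.142, 0.001, -3.103]
force: [0.6, -0.3, -0.4]
grip_width: 0.0001
```

Run:
```python
from h import *
s=telemetry.observe(); print(s['position'],s['clock'],s['force'],s['tool_rot'])
f=cams.grab_frame('side')[120:240,170:300]; f=cv2.resize(f,None,fx=4.5,fy=4.5,interpolation=cv2.INTER_CUBIC)
f2=cams.grab_frame('wrist');cv2.imwrite('pics/s7.png',f);cv2.imwrite('pics/w7.png',cv2.resize(f2,None,fx=1.5,fy=1.5))
```

```text
[0.46056025 0.01970129 0.34146891] 20.7 [ 0.62165441 -0.31495346 -0.36816906] [-3.14152338e+00  5.93069045e-04 -3.10304782e+00]
```

View pics/s7.png

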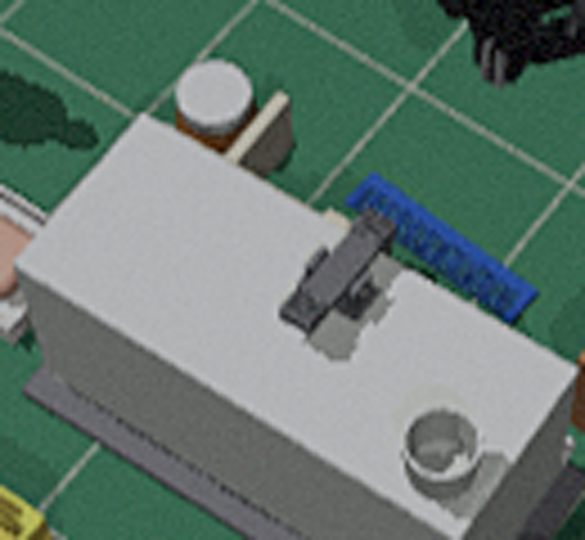

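View pics/w7.png

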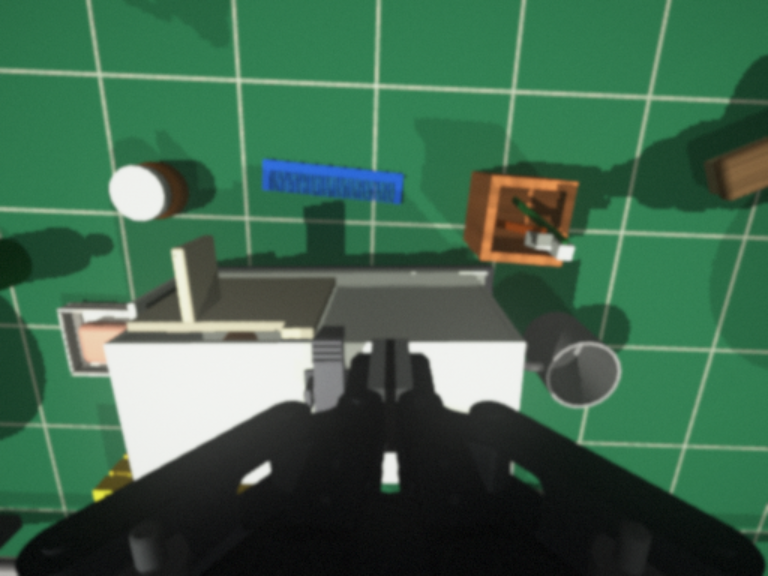

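Run:
```python
import cv2,numpy as np
a=cv2.imread('pics/side0.png'); b=cv2.imread('pics/s7.png'); c=cv2.imread('pics/s6.png')
a=cv2.resize(a[120:240,170:300],None,fx=4.5,fy=4.5,interpolation=cv2.INTER_CUBIC)
cr=lambda i:i[180:380,260:430]
for n,x in(('start',a),('up',c)): 
    for nm,sl in (('rear',(slice(280,345),slice(275,330))),('front',(slice(200,260),slice(340,400)))): print(n,nm,np.abs(x[sl].astype(int)-b[sl]).mean().round(1))
cv2.imwrite('pics/cmp.png',cv2.resize(np.hstack([cr(a),cr(c),cr(b)]),None,fx=1.5,fy=1.5))
```

```text
start rear 3.7
start front 16.0
up rear 28.1
up front 14.5
```

View pics/cmp.png

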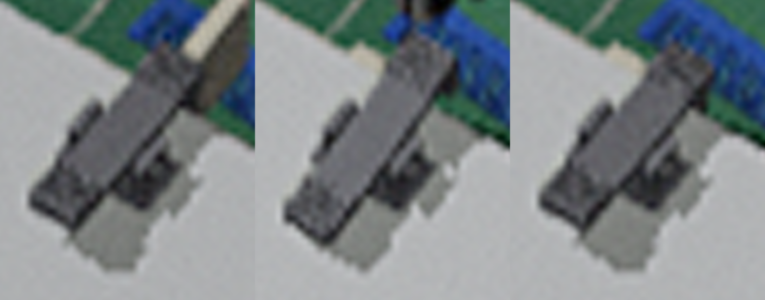

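```bash
python3 -c "
from workcell import job;print(job.job_done())"
```

```text
the job is handed in; nothing more can be done
None
```

I pressed the catch up at its rear pad, slid the door onto its rubber stop, and pressed the catch down at its front pad. The job was handed in at about 21 s of the 67 s allowed. It gave no verdict, so what follows rests on my own readings and pictures.

- **Forces:** these are readings at the end of each move, so a brief higher peak between readings would not show. I saw about 6 N on both pads and 2.5 to 3 N of drag while sliding the door. Against the stop it rose to 9 N, all under the 16 N limit.
- **Catch snapping:** on both presses the force rose to about 6 N and then fell to nearly 0 after about 6 mm, as a snap should.
- **Catch at the end:** the last side picture shows it tilted as in the starting, snapped-down picture. The rear-end difference was 3.7 grey levels against the start and 28 against the raised picture. The front-end comparison told nothing, because the door had moved in the background there.
- **Door at the end:** it had moved about 102 mm before the stop began to push back. In the last wrist picture the keeper sits just past the tongue. I did not measure the final opening in millimetres.
- **Other things on the ledge:** the last pictures show them standing where they were, though I checked this only by eye. The gripper finished clear of everything.

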